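Lay the second course of a forge windbreak

ROBOT

A 7-joint arm with a two-finger parallel gripper is mounted at the origin on the work surface. World frame = base frame: x ahead of the robot, y to its left, z up, the work surface at z = 0. Lengths are in m, angles in rad, forces in N, time in s.
With the tool pointing down it reaches from about 0.425 to 0.925 m from the base axis. Payload 6.8 kg.
Tool frame: the origin (TCP) lies at the very end of the fingers, on their centre line; the grasp point (between the pads) lies 19 mm behind it; z points along the fingers, y is the line along which they close (so a half turn about z gives the same grasp; the last joint's range is limited). The gripper opens to 85 mm and grips with 20 to 120 N. Pads are 22 mm wide; open, the fingers measure 114 mm over their backs; the gripper's body (76 mm by 85 mm) begins 54 mm behind the grasp point. The pads swing forward as they close: fully open they stand 13 mm farther back than shut.
Start: joints at [-1.346, 0.477, 0.022, 1.555, -0.011, 1.109, -0.083], TCP at [0.221, 0.638, 0.231] pointing down, gripper open.
Joint ranges: [-2.96, 2.96], [-0.34, 2.1], [-1.41, 1.46], [0.24, 2.44], [-1.37, 4.51], [0.17, 1.92], [-2.96, 2.96]. Speed limits (rad/s): [2.39, 2.39, 3.14, 3.14, 3.14, 3.14, 3.14].

INTERFACE

Orientations are given as a unit quaternion [w, x, y, z].
In Python, from station import get_obs, read_camera, hand_in gives the robot as it stands.
- The arm moves only by the tool arm_command, never from a script. Its argument "commands" is one flat list of numbers, 7 for each row, row after row: the shift along the tool's x, y, z in m, then the turn, a rotation vector about the tool's x, y, z in degrees, then the opening, from 0 (shut) to 1 (fully open). In form: [tx, ty, tz, rx, ry, rz, fingers, tx, ty, tz, rx, ry, rz, fingers, ...]. A call has 1 to 8 rows; each row is the pose to reach, as a shift and turn from the pose commanded when the call began, along the tool's axes at that moment; what a row does not reach only later rows make up. A row lasts 1/10 s, in which the tool goes at most 50 mm and 8.59 degrees, less where a joint would pass 70% of its speed; a pose out of reach is approached as far as the arm can. A call with a gripper value outside its range is refused whole. The fingers move at their own pace and stop on an object; "force" is the grip in N (left out, the last holds). Time passes only in rows, so rows that repeat a pose let the fingers close. It gives the time, the measured TCP pose, the force, the opening and the grip force at its end, in the units of the state.
- get_obs(): the state, without advancing time (a new reading comes with each control period).
- read_camera(name): name is "scene" or "top" or "wrist"; returns a dict with "img" (480x640x3 uint8, red, green, blue), "camera_matrix" (3x3 intrinsics, pixels), "pose" (4x4, takes a point from camera to world coordinates). Camera axes: x right, y down, z forward; pixel columns grow to the right and rows downward; lengths in m; the calibration is good to about 2 mm. The wrist camera is an equidistant fisheye: a pixel r from the principal point sees the ray r / f radians off the axis. A picture is of the moment at which its call begins. There is no depth.
- hand_in(): hands the job in; it is judged then, once.
The state is a dict: "t": time; "q": joint angles; "joint_vel": joint speeds; "joint_torque": joint torques, N m; "eef_pos": TCP position; "tool_rot": TCP orientation; "contact_force": force on the tool from outside, world axes, zero at the start; "torque": the same for the moment, N m; "gripper_width": opening from 0.0 (shut) to 1.0 (fully open); "grasp_force": force on a finger pad.
Only numpy, scipy, OpenCV 4.12 (cv2) and the standard library are available. Lean on these libraries where they do the work, as an engineer would, in place of code of your own. Each camera call takes 0.05 s, during which the arm holds its last target. There are 200 camera calls.

TASK

A low firebrick windbreak for the forge has its first course of three bricks laid. Lay the second course on it with the two loose whole bricks in running bond: each one flat, in line with and flush with the course below, centred over one of the two joints, so that the same open joint remains between the two. Set them down gently rather than dropping them, since soft firebrick chips, and leave the half brick where it lies.

Things in the scene. Friction and masses are not known exactly. Their poses are not given: they have to be found in the camera images.
- wall: Fixed windbreak: dark steel plate 90 x 370 x 8 mm with a first course of three pale buff firebricks (each 50 wide x 110 long x 40 high) in line along y, with two open joints 10 mm wide. Origin: centre of the plate's underside, on the bench; z up, y along the course. Course top 48 mm above the origin; joint centres at x = 0, y = -60 and +60 mm; middle brick over the origin.
- brick_a: A loose whole pale buff firebrick lying flat on the bench, 50 wide (its x) x 110 long (its y) x 40 mm high, about 0.18 kg. Origin: centre of its underside, z up. Same as brick_b; either may go over either joint.
- brick_b: The other loose whole firebrick, same as brick_a: 50 (x) x 110 (y) x 40 mm high (z), origin at the centre of its underside, lying flat on the bench.
- half: A half brick of the same pale firebrick, 50 (x) x 55 (y) x 40 mm high (z), loose on the bench among the whole ones; origin at the centre of its underside. Not for this course: leave it. (A thin brick slip 16 mm high, a hammer and a drinking bottle also stand about, unlisted.)
There are look-alikes about, which are no part of the job. What is shaped like the brick_b but blue or green is not meant.

How it is judged:
At the end, for the whole second after the job is handed in: A whole brick rests flat (7 degrees) on the course over each joint: centre within 15 mm of the joint along the course and 12 mm across it, underside within 6 mm of the course's top, length within 11 degrees of its line; the half brick within 30 mm of its start (((y of brick_a in the frame of wall between 0.045 and 0.075 m and x of brick_a in the frame of wall between -0.012 and 0.012 m and z of brick_a in the frame of wall between 0.042 and 0.054 m and angle between the y axis of each of brick_a, brick_b and the y axis of wall, either way round below 0.19 rad and angle between each of brick_a, brick_b's own z axis and vertical below 0.12 rad and linear speed of each of brick_a, brick_b below 0.02 m/s and angular speed of each of brick_a, brick_b below 0.1 rad/s and y of brick_b in the frame of wall between -0.075 and -0.045 m and x of brick_b in the frame of wall between -0.012 and 0.012 m and z of brick_b in the frame of wall between 0.042 and 0.054 m) or (y of brick_a in the frame of wall between -0.075 and -0.045 m and x of brick_a in the frame of wall between -0.012 and 0.012 m and z of brick_a in the frame of wall between 0.042 and 0.054 m and angle between the y axis of each of brick_a, brick_b and the y axis of wall, either way round below 0.19 rad and angle between each of brick_a, brick_b's own z axis and vertical below 0.12 rad and linear speed of each of brick_a, brick_b below 0.02 m/s and angular speed of each of brick_a, brick_b below 0.1 rad/s and y of brick_b in the frame of wall between 0.045 and 0.075 m and x of brick_b in the frame of wall between -0.012 and 0.012 m and z of brick_b in the frame of wall between 0.042 and 0.054 m)) and distance of half from where it was at the start of the episode below 0.03 m); the robot touches nothing.
It fails at once if the half brick is moved by more than 30 mm (distance of half from where it was at the start of the episode above 0.03 m).
It fails at once if a whole brick is dropped: let go, it falls faster than 0.6 m/s (a fall of some 20 mm) ((linear speed of brick_a above 0.6 m/s and contact force between brick_a and the fingers below 0.1 N) or (linear speed of brick_b above 0.6 m/s and contact force between brick_b and the fingers below 0.1 N)).
It also fails if it takes over 58 s, if anything falls off the work surface, if the arm or the gripper's body presses on something with over 40 N, if the wrist force passes 120 N, or if a joint passes its speed limit or range.

## Working session

There is one attempt and no reset: what is moved stays moved. The work goes in short steps, Python scripts to look and compute and a tool call to move; the robot and the scene stay as the last step left them, time stands still between calls to the robot, and variables do not carry over. Pictures are saved under pics/ and viewed, at most 10 in all, crops included, and the job is handed in when it is done.

Besides the shell and the picture viewer there is one more tool, called after "Emit:" by a JSON object that holds its "api" and its "payload". arm_command: Moves the arm, as the interface text tells. Its arguments: {"type":"object","properties":{"commands":{"type":"array","items":{"type":"number"}},"force":{"type":"number"}},"required":["commands"]}

```bash
ls; mkdir -p pics; python3 - <<'E'
from station import *
import cv2,numpy as np
o=get_obs();print({k:np.round(v,3).tolist() for k,v in o.items()})
for n in("top","scene"):
    c=read_camera(n);cv2.imwrite(f"pics/{n}0.png",c["img"][:,:,::-1]);print(n,c["camera_matrix"].tolist(),np.round(c["pose"],4).tolist())
E
```

```text
pics
{'t': 0.0, 'q': [-1.346, 0.478, 0.022, 1.556, -0.011, 1.109, -0.083], 'joint_vel': [0.001, -0.001, -0.001, 0.0, -0.0, 0.001, 0.0], 'joint_torque': [-0.0, -59.644, 1.608, -28.119, 0.012, 0.009, -0.0], 'eef_pos': [0.22, 0.637, 0.23], 'tool_rot': [-0.0, 0.166, 0.986, -0.001], 'contact_force': [-0.688, 0.213, 0.105], 'torque': [-0.057, -0.04, 0.041], 'grasp_force': 0.0, 'gripper_width': 1.0}
top [[555.0307273704398, 0.0, 317.04447890972097], [0.0, 555.0307273704398, 238.38987630565], [0.0, 0.0, 1.0]] [[-0.0119, -0.9961, 0.0873, 0.479], [-0.9999, 0.0121, 0.0027, -0.1477], [-0.0037, -0.0872, -0.9962, 1.3159], [0.0, 0.0, 0.0, 1.0]]
scene [[462.1254771145655, 0.0, 314.9090745037856], [0.0, 462.1254771145655, 238.72277988741143], [0.0, 0.0, 1.0]] [[-0.1453, 0.6329, -0.7605, 1.4222], [0.9894, 0.0922, -0.1123, -0.0323], [-0.0009, -0.7687, -0.6396, 0.762], [0.0, 0.0, 0.0, 1.0]]
```

View pics/top0.png

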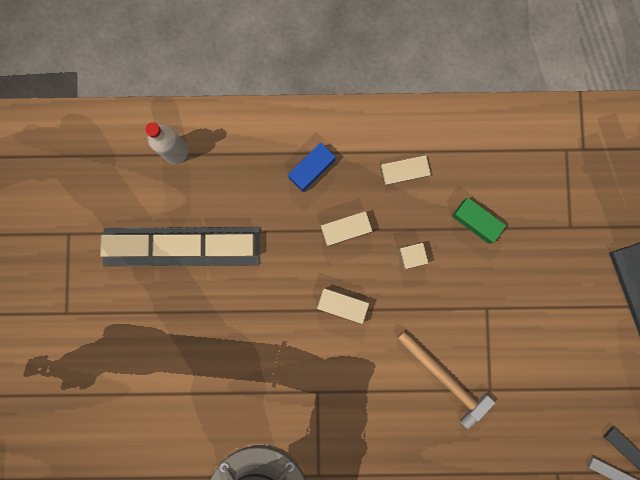

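View pics/scene0.png

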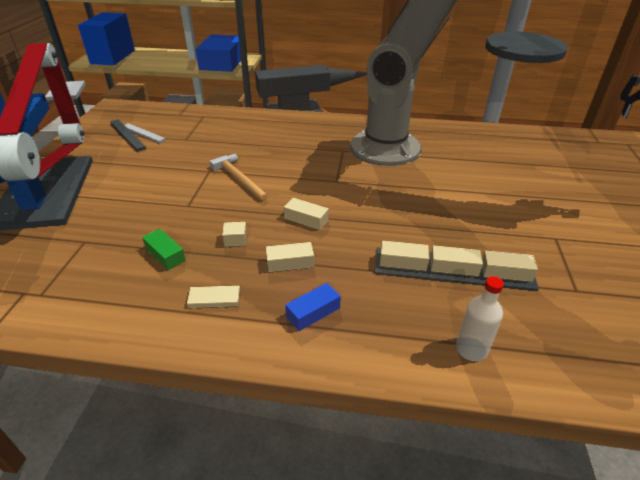

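The top view shows pale candidates at (347,228), (344,305), (406,170) and (414,256), and the wall at (178,245). In the scene view the same pieces are at (290,257), (306,214), (214,297) and (234,234).
- (406,170) in top, (214,297) in scene: visibly thin, so it is the slip.
- (414,256): the half brick.
- (347,228) and (344,305): whole and pale, so these are the two meant. The blue and green ones are look-alikes.

Next I'll measure heights and confirm in a crop.

```bash
cat > h.py <<'E'
import cv2,numpy as np
from station import *
def ray(c,p):
    K=c["camera_matrix"];P=np.array(c["pose"])
    d=P[:3,:3]@np.linalg.solve(K,[p[0],p[1],1.]);return P[:3,3],d/np.linalg.norm(d)
def plane(c,p,z):
    o,d=ray(c,p);return o+d*(z-o[2])/d[2]
def tri(c1,p1,c2,p2):
    o1,d1=ray(c1,p1);o2,d2=ray(c2,p2)
    s=np.linalg.lstsq(np.c_[d1,-d2],o2-o1,rcond=None)[0]
    a,b=o1+s[0]*d1,o2+s[1]*d2;return (a+b)/2,np.linalg.norm(a-b)
def proj(c,X):
    P=np.array(c["pose"]);v=P[:3,:3].T@(np.array(X)-P[:3,3]);v=c["camera_matrix"]@v;return v[:2]/v[2]
def pale(img,vmin,smax=125):
    h=cv2.cvtColor(img,cv2.COLOR_RGB2HSV)
    return cv2.inRange(h,(12,30,vmin),(35,smax,255))
def blobs(m,amin=150):
    cs=cv2.findContours(m,cv2.RETR_EXTERNAL,cv2.CHAIN_APPROX_NONE)[0]
    return [c for c in cs if cv2.contourArea(c)>amin]
E
python3 - <<'E'
from h import *
out=[]
for n,roi in(("top",(90,140,440,330)),("scene",(130,190,550,310))):
    c=read_camera(n);im=c["img"];hsv=cv2.cvtColor(im,cv2.COLOR_RGB2HSV)
    for p in ([(347,228),(347,160),(130,245),(230,245),(344,305)] if n=="top" else [(290,250),(290,265),(455,255),(455,270),(306,208),(300,180)]): print(n,p,hsv[p[1],p[0]])
    m=pale(im,150);v=im.copy()
    for b in blobs(m):
        r=cv2.minAreaRect(b);print(n,np.round(r[0],1),np.round(r[1],1),round(r[2],1),cv2.contourArea(b))
    x0,y0,x1,y1=roi;s=cv2.resize(v[y0:y1,x0:x1],None,fx=800/(x1-x0),fy=800/(x1-x0),interpolation=cv2.INTER_CUBIC);out.append(s)
o=np.vstack(out)[:,:,::-1];print(o.shape)
cv2.imwrite("pics/crop.png",cv2.resize(o,None,fx=min(1,600/o.shape[0]),fy=min(1,600/o.shape[0])))
E
```

```text
top (347, 228) [ 19  72 216]
top (347, 160) [ 14 125 133]
top (130, 245) [ 19  76 197]
top (230, 245) [ 19  71 217]
top (344, 305) [ 20  70 218]
top [435. 372.] [104.7  11.3] 45.0 806.0
top [342.5 305.9] [48.4 21.5] 18.4 988.5
top [413.6 255.6] [21.3 24.3] 76.0 474.5
top [176.5 245. ] [47. 20.] -0.0 940.0
top [124.  245.5] [21. 48.] 90.0 955.5
top [228.5 244.5] [47. 21.] -0.0 972.5
top [346. 228.] [21.3 47.6] 72.1 956.0
top [405.4 169.5] [20.6 46.8] 78.1 896.5
top [154.6 143.5] [21.6 13.7] 15.5 179.0
scene (290, 250) [ 23  70 234]
scene (290, 265) [ 20  91 121]
scene (455, 255) [ 22  78 230]
scene (455, 270) [ 20  91 107]
scene (306, 208) [ 24  74 232]
scene (300, 180) [ 15 159  96]
scene [493.9 311.6] [30.8 29.9] 42.9 503.5
scene [213.  294.3] [17.4 52.6] 88.0 818.5
scene [511.  259.8] [53.6 14.8] 5.4 676.5
scene [457.4 254.5] [50.5 14.7] 5.7 662.0
scene [289.6 250.8] [14.9 47.7] 84.0 638.5
scene [404.7 249.3] [48.  14.6] 5.5 636.0
scene [233.5 228.1] [13.1 23.7] 86.6 269.5
scene [306.6 207.7] [44.1 12.8] 17.1 457.0
(663, 800, 3)
```

View pics/crop.png

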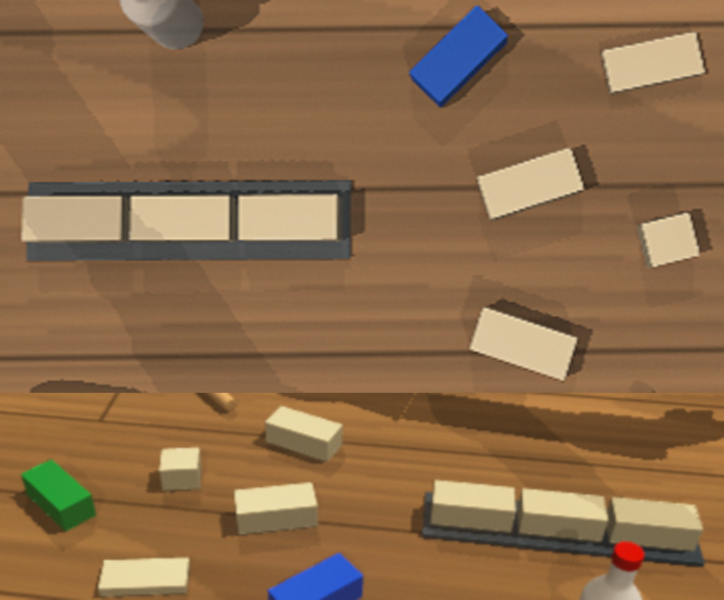

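The crop confirms it. The bricks at top (346,228) and (342,306) are full-height whole bricks, (405,170) is the thin slip, and (414,256) is the half. Triangulating the top faces now.

```bash
python3 - <<'E'
from h import *
T=read_camera("top");S=read_camera("scene")
def cen(c,p):
    for b in blobs(pale(c["img"],150)):
        if cv2.pointPolygonTest(b,p,False)>0:
            m=cv2.moments(b);return (m["m10"]/m["m00"],m["m01"]/m["m00"]),b
for n,a,b in[("A",(346,228),(290,250)),("B",(342,306),(306,208)),("slip",(405,170),(213,294)),("half",(414,256),(234,228)),("w+",(124,245),(511,260)),("w0",(176,245),(457,254)),("w-",(228,245),(405,249))]:
    p,c=cen(T,a);q,_=cen(S,b);X,e=tri(T,p,S,q)
    Q=np.array([plane(T,k[0],X[2])[:2] for k in c],np.float32);r=cv2.minAreaRect(Q)
    bx=cv2.boxPoints(r);l=max((bx[1]-bx[0],bx[2]-bx[1]),key=np.linalg.norm);y=np.degrees(np.arctan2(-l[0],l[1]))
    print(n,np.round(X,4),"gap",round(e,4),"plane",np.round(r[0],4),"size",np.round(r[1],3),"long axis from +y deg",round((y+90)%180-90,1))
o=get_obs();from scipy.spatial.transform import Rotation as R
w=o["tool_rot"];print(np.round(R.from_quat([w[1],w[2],w[3],w[0]]).as_matrix(),3))
W=read_camera("wrist");cv2.imwrite("pics/w0.png",W["img"][:,:,::-1]);print(W["camera_matrix"],np.round(W["pose"],3))
E
```

```text
A [ 0.6144 -0.2125  0.0378] gap 0.0019 plane [ 0.6142 -0.2116] size [0.05 0.11] long axis from +y deg 17.3
B [ 0.4354 -0.2006  0.037 ] gap 0.0001 plane [ 0.4354 -0.2006] size [0.11  0.049] long axis from +y deg -19.1
slip [ 0.7554 -0.3569  0.0139] gap 0.0015 plane [ 0.7552 -0.3561] size [0.05  0.111] long axis from +y deg 11.2
half [ 0.5489 -0.3673  0.0378] gap 0.0018 plane [ 0.5485 -0.3664] size [0.049 0.056] long axis from +y deg 13.3
w+ [0.5801 0.2992 0.0459] gap 0.0027 plane [0.5793 0.3   ] size [0.111 0.048] long axis from +y deg -0.7
w0 [0.5789 0.1781 0.0453] gap 0.0014 plane [0.579 0.179] size [0.109 0.046] long axis from +y deg -0.7
w- [0.5783 0.0579 0.0455] gap 0.0016 plane [0.5787 0.0594] size [0.109 0.048] long axis from +y deg -0.7
[[-0.945  0.327 -0.   ]
 [ 0.327  0.945 -0.001]
 [ 0.    -0.001 -1.   ]]
[[371.64829954   0.         320.68663455]
 [  0.         371.64829954 240.81846967]
 [  0.           0.           1.        ]] [[ 0.326  0.902  0.282  0.15 ]
 [ 0.945 -0.311 -0.098  0.663]
 [-0.     0.299 -0.954  0.375]
 [ 0.     0.     0.     1.   ]]
```

```bash
cat > go.py <<'E'
# usage: go.py x y z yaw(deg of tool y in world): shift/turn in tool axes
import sys,numpy as np
from station import get_obs
from scipy.spatial.transform import Rotation as R
x,y,z,a=map(float,sys.argv[1:5]);o=get_obs();w=o["tool_rot"];M=R.from_quat([w[1],w[2],w[3],w[0]])
a=np.radians(a);ty=np.array([np.cos(a),np.sin(a),0]);tz=np.array([0,0,-1.]);G=R.from_matrix(np.c_[np.cross(ty,tz),ty,tz])
print("shift",np.round(M.inv().apply(np.array([x,y,z])-o["eef_pos"]),4),"turn",np.round((M.inv()*G).as_rotvec(degrees=True),2),"q",np.round(o["q"],2),"t",round(o["t"],2),"grip",np.round([o["gripper_width"],o["grasp_force"]],3),"p",np.round(o["eef_pos"],4))
E
python3 go.py 0.614 -0.2115 0.12 17.3
```

```text
shift [-0.6494 -0.6742  0.1113] turn [-2.000e-02  1.000e-02  5.363e+01] q [-1.35  0.48  0.02  1.56 -0.01  1.11 -0.08] t 0.35 grip [0.995 0.   ] p [0.2205 0.6379 0.2311]
```

Emit:
{"api": "arm_command", "payload": {"commands": [-0.649,-0.674,0.111,0,0,53.6,1,-0.649,-0.674,0.111,0,0,53.6,1,-0.649,-0.674,0.111,0,0,53.6,1,-0.649,-0.674,0.111,0,0,53.6,1,-0.649,-0.674,0.111,0,0,53.6,1,-0.649,-0.674,0.111,0,0,53.6,1,-0.649,-0.674,0.111,0,0,53.6,1,-0.649,-0.674,0.111,0,0,53.6,1], "force": 60}}

```text
t: 1.15
eef_pos: [0.388, 0.2759, 0.1843]
tool_rot: [0.0, 0.593, 0.805, 0.0]
contact_force: [0.8, 0.5, -0.0]
gripper_width: 1.0
grasp_force: 0.0
```

```bash
python3 go.py 0.614 -0.2115 0.12 17.3
```

```text
shift [-0.5326  0.0709  0.064 ] turn [ 0.05 -0.03 -0.01] q [-1.04  0.21  0.33  2.09 -0.09  0.86 -0.36] t 1.15 grip [1. 0.] p [0.388  0.2759 0.1843]
```

Emit:
{"api": "arm_command", "payload": {"commands": [-0.533,0.071,0.064,0,0,0,1,-0.533,0.071,0.064,0,0,0,1,-0.533,0.071,0.064,0,0,0,1,-0.533,0.071,0.064,0,0,0,1,-0.533,0.071,0.064,0,0,0,1,-0.533,0.071,0.064,0,0,0,1,-0.533,0.071,0.064,0,0,0,1,-0.533,0.071,0.064,0,0,0,1]}}

```text
t: 1.95
eef_pos: [0.5556, -0.0844, 0.1368]
tool_rot: [0.0, 0.592, 0.806, 0.0]
contact_force: [1.2, 1.8, 1.1]
gripper_width: 0.998
grasp_force: 0.0
```

```bash
python3 go.py 0.614 -0.2115 0.12 17.3
```

```text
shift [-0.1387  0.0178  0.0168] turn [ 0.04 -0.01  0.06] q [-0.32  0.43  0.46  1.94 -0.26  0.82  0.59] t 1.95 grip [0.998 0.   ] p [ 0.5556 -0.0844  0.1368]
```

Emit:
{"api": "arm_command", "payload": {"commands": [-0.139,0.018,0.017,0,0,0,1,-0.139,0.018,0.017,0,0,0,1,-0.139,0.018,0.017,0,0,0,1,-0.139,0.018,0.017,0,0,0,1,-0.139,0.018,0.017,0,0,0,1,-0.139,0.018,0.017,0,0,0,1]}}

```text
t: 2.55
eef_pos: [0.6133, -0.2085, 0.1197]
tool_rot: [-0.001, 0.592, 0.806, 0.0]
contact_force: [0.4, 0.1, -0.0]
gripper_width: 0.999
grasp_force: 0.0
```

```bash
python3 go.py 0.614 -0.2115 0.006 17.3; python3 - <<'E'
from h import *
W=read_camera("wrist");cv2.imwrite("pics/w1.png",W["img"][:,:,::-1])
E
```

```text
shift [-0.0032 -0.0002  0.1137] turn [-0.   -0.07  0.11] q [-0.09  0.59  0.45  1.74 -0.32  0.89  0.8 ] t 2.55 grip [0.999 0.   ] p [ 0.6133 -0.2085  0.1197]
```

View pics/w1.png

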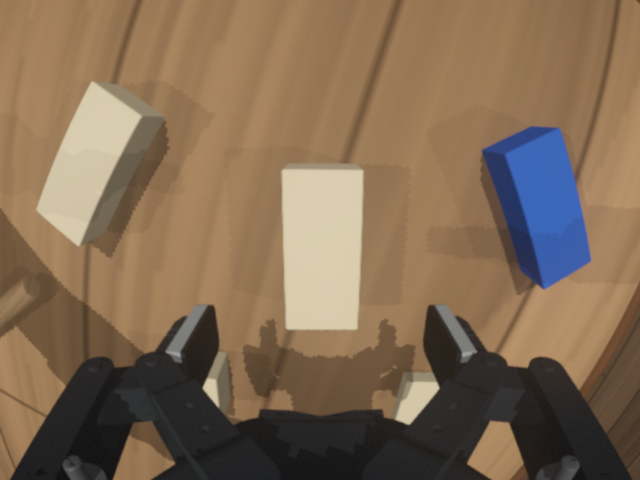

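The wrist view shows the brick (323,247) centred and aligned between the fingers. The half (215,380) and the slip (415,400) are clear of the descent.

Emit:
{"api": "arm_command", "payload": {"commands": [-0.003,0,0.04,0,0,0,1,-0.003,0,0.075,0,0,0,1,-0.003,0,0.1,0,0,0,1,-0.003,0,0.113,0,0,0,1,-0.003,0,0.113,0,0,0,1,-0.003,0,0.113,0,0,0,0.5,-0.003,0,0.113,0,0,0,0.3,-0.003,0,0.113,0,0,0,0.3], "force": 60}}

```text
t: 3.4
eef_pos: [0.6157, -0.2132, 0.0089]
tool_rot: [0.001, 0.592, 0.806, 0.001]
contact_force: [0.1, 1.1, -2.3]
gripper_width: 0.574
grasp_force: 62.4
```

Emit:
{"api": "arm_command", "payload": {"commands": [0,0,0,0,0,0,0.3,0,0,0,0,0,0,0.3,0,0,0,0,0,0,0.3,0,0,0,0,0,0,0.3]}}

```text
t: 3.8
eef_pos: [0.6157, -0.2132, 0.0088]
tool_rot: [0.001, 0.592, 0.806, 0.001]
contact_force: [-0.6, 1.1, 7.1]
gripper_width: 0.576
grasp_force: 63.5
```

```bash
python3 go.py 0.614 -0.2115 0.15 17.3
```

```text
shift [ 0.0019 -0.0007 -0.1412] turn [0.16 0.08 0.03] q [-0.03  0.74  0.37  1.78 -0.39  0.7   0.87] t 3.8 grip [ 0.576 63.537] p [ 0.6157 -0.2132  0.0088]
```

Emit:
{"api": "arm_command", "payload": {"commands": [0,0,-0.015,0,0,0,0.3,0,0,-0.04,0,0,0,0.3,0,0,-0.08,0,0,0,0.3,0,0,-0.115,0,0,0,0.3,0,0,-0.125,0,0,0,0.3,0,0,-0.125,0,0,0,0.3]}}

```text
t: 4.4
eef_pos: [0.6152, -0.2133, 0.1342]
tool_rot: [0.002, 0.593, 0.806, 0.001]
contact_force: [-0.4, -0.2, -3.5]
gripper_width: 0.573
grasp_force: 62.8
```

```bash
python3 go.py 0.579 0.237 0.13 -0.4
```

```text
shift [0.4406 0.0994 0.0038] turn [ 0.21  0.07 17.72] q [-0.09  0.57  0.46  1.73 -0.31  0.91  0.8 ] t 4.4 grip [ 0.573 62.761] p [ 0.6152 -0.2133  0.1342]
```

Emit:
{"api": "arm_command", "payload": {"commands": [0.02,0.005,0,0,0,2,0.3,0.06,0.014,0,0,0,4,0.3,0.105,0.024,0,0,0,7,0.3,0.15,0.034,0,0,0,10,0.3,0.195,0.044,0,0,0,13,0.3,0.24,0.054,0,0,0,15,0.3,0.285,0.064,0,0,0,17.7,0.3,0.33,0.074,0,0,0,17.7,0.3]}}

```text
t: 5.2
eef_pos: [0.5847, 0.1258, 0.13]
tool_rot: [-0.001, 0.71, 0.704, -0.002]
contact_force: [1.4, -0.7, -1.5]
gripper_width: 0.576
grasp_force: 62.6
```

```bash
python3 go.py 0.579 0.237 0.13 -0.4
```

```text
shift [ 1.111e-01 -6.600e-03 -1.000e-04] turn [-0.18  0.07 -0.04] q [-0.71  0.51  0.53  1.86 -0.33  0.86 -0.02] t 5.2 grip [ 0.576 62.553] p [0.5847 0.1258 0.13  ]
```

Emit:
{"api": "arm_command", "payload": {"commands": [0.04,-0.002,0,0,0,0,0.3,0.075,-0.004,0,0,0,0,0.3,0.1,-0.006,0,0,0,0,0.3,0.111,-0.007,0,0,0,0,0.3,0.111,-0.007,0,0,0,0,0.3,0.111,-0.007,0,0,0,0,0.3]}}

```text
t: 5.8
eef_pos: [0.5801, 0.233, 0.1312]
tool_rot: [0.0, 0.71, 0.704, -0.001]
contact_force: [0.2, -0.1, -1.6]
gripper_width: 0.576
grasp_force: 62.6
```

```bash
python3 go.py 0.579 0.237 0.0568 -0.4;python3 - <<'E'
from h import *
from scipy.spatial.transform import Rotation as R
a=read_camera("wrist")["img"];b=read_camera("top")["img"][180:300,60:300]
b=cv2.resize(b,None,fx=2,fy=2)
cv2.imwrite("pics/p1.png",np.vstack([cv2.resize(a,(480,360)),b])[:,:,::-1])
E
```

```text
shift [ 0.0041 -0.0011  0.0744] turn [-0.06  0.11 -0.07] q [-0.86  0.55  0.52  1.79 -0.34  0.89 -0.19] t 5.8 grip [ 0.576 62.554] p [0.5801 0.233  0.1312]
```

View pics/p1.png

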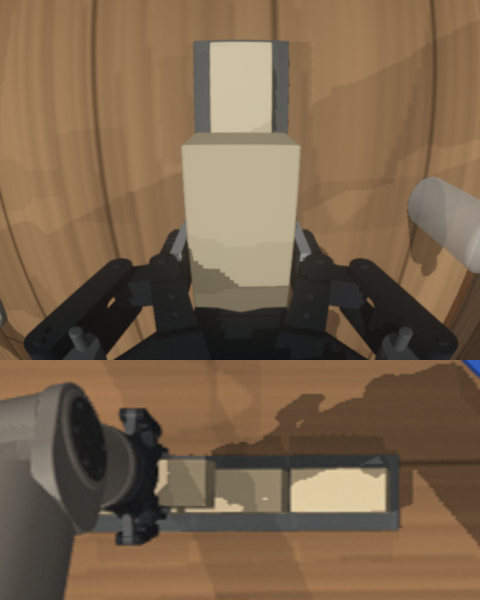

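The brick hangs level and in line over the far joint (wrist crop at (240,215), course behind it at (240,85)). Lowering it.

Emit:
{"api": "arm_command", "payload": {"commands": [0.004,-0.001,0.02,0,0,0,0.3,0.004,-0.001,0.045,0,0,0,0.3,0.004,-0.001,0.06,0,0,0,0.3,0.004,-0.001,0.068,0,0,0,0.3,0.004,-0.001,0.07,0,0,0,0.3,0.004,-0.001,0.071,0,0,0,0.3,0.004,-0.001,0.071,0,0,0,0.3]}}

```text
t: 6.6
eef_pos: [0.58, 0.2393, 0.0617]
tool_rot: [0.0, 0.709, 0.705, 0.001]
contact_force: [0.1, 0.2, -2.5]
gripper_width: 0.576
grasp_force: 62.6
```

```bash
python3 go.py 0.579 0.237 0.0568 -0.4
```

```text
shift [-0.0023 -0.001   0.0049] turn [ 0.07 -0.03  0.02] q [-0.83  0.64  0.46  1.83 -0.4   0.76 -0.16] t 6.6 grip [ 0.576 62.647] p [0.58   0.2393 0.0617]
```

Emit:
{"api": "arm_command", "payload": {"commands": [-0.001,-0.001,0.001,0,0,0,0.3,-0.001,-0.001,0.002,0,0,0,0.3,-0.001,-0.001,0.003,0,0,0,0.3,-0.001,-0.001,0.003,0,0,0,0.3]}}

```text
t: 7.0
eef_pos: [0.5783, 0.2383, 0.0579]
tool_rot: [-0.0, 0.709, 0.705, 0.0]
contact_force: [-1.4, 0.2, -2.4]
gripper_width: 0.576
grasp_force: 62.6
```

Emit:
{"api": "arm_command", "payload": {"commands": [0,0,0.001,0,0,0,0.3,0,0,0.0015,0,0,0,0.3,0,0,0.0015,0,0,0,0.3]}}

```text
t: 7.3
eef_pos: [0.5784, 0.2384, 0.0568]
tool_rot: [-0.0, 0.709, 0.705, 0.0]
contact_force: [-2.0, -0.9, 4.0]
gripper_width: 0.573
grasp_force: 63.1
```

Emit:
{"api": "arm_command", "payload": {"commands": [0,0,0.001,0,0,0,0.3,0,0,0.001,0,0,0,0.3,0,0,0.001,0,0,0,0.3]}}

```text
t: 7.6
eef_pos: [0.5784, 0.2384, 0.0568]
tool_rot: [-0.0, 0.709, 0.705, 0.0]
contact_force: [-6.5, -1.1, 12.6]
gripper_width: 0.577
grasp_force: 64.2
```

Contact is clear (force up 12.6 N at z 0.0568, as expected). Opening and backing off straight up.

Emit:
{"api": "arm_command", "payload": {"commands": [0,0,0,0,0,0,0.65,0,0,0,0,0,0,0.75,0,0,0,0,0,0,0.95,0,0,0,0,0,0,1,0,0,0,0,0,0,1,0,0,-0.02,0,0,0,1,0,0,-0.05,0,0,0,1,0,0,-0.09,0,0,0,1]}}

```text
t: 8.4
eef_pos: [0.5771, 0.2378, 0.1448]
tool_rot: [-0.0, 0.709, 0.705, -0.002]
contact_force: [2.0, 0.4, 0.2]
gripper_width: 1.0
grasp_force: 0.0
```

```bash
python3 go.py 0.4354 -0.2006 0.13 -19.1
```

```text
shift [-0.4392 -0.1388  0.0161] turn [-0.16  0.14 18.73] q [-0.87  0.53  0.53  1.79 -0.33  0.91 -0.21] t 8.4 grip [1. 0.] p [0.5771 0.2378 0.1448]
```

Emit:
{"api": "arm_command", "payload": {"commands": [-0.03,-0.01,0,0,0,3,1,-0.439,-0.139,0.016,0,0,18.7,1,-0.439,-0.139,0.016,0,0,18.7,1,-0.439,-0.139,0.016,0,0,18.7,1,-0.439,-0.139,0.016,0,0,18.7,1,-0.439,-0.139,0.016,0,0,18.7,1,-0.439,-0.139,0.016,0,0,18.7,1,-0.439,-0.139,0.016,0,0,18.7,1]}}

```text
t: 9.2
eef_pos: [0.4601, -0.1262, 0.1325]
tool_rot: [0.0, 0.814, 0.58, 0.0]
contact_force: [0.4, 0.1, 0.2]
gripper_width: 0.999
grasp_force: 0.0
```

```bash
python3 go.py 0.4354 -0.2006 0.13 -19.1
```

```text
shift [-0.0784  0.001   0.0025] turn [ 0.04 -0.02  0.05] q [-0.44  0.34  0.7   2.15 -0.32  0.75  0.14] t 9.2 grip [0.999 0.   ] p [ 0.4601 -0.1262  0.1325]
```

Emit:
{"api": "arm_command", "payload": {"commands": [-0.04,0.001,0.002,0,0,0,1,-0.07,0.001,0.002,0,0,0,1,-0.078,0.001,0.002,0,0,0,1,-0.078,0.001,0.002,0,0,0,1,-0.078,0.001,0.002,0,0,0,1]}}

```text
t: 9.7
eef_pos: [0.4368, -0.1974, 0.1303]
tool_rot: [-0.0, 0.814, 0.581, 0.0]
contact_force: [0.4, 1.0, 1.0]
gripper_width: 1.0
grasp_force: 0.0
```

```bash
python3 go.py 0.4354 -0.2006 0.007 -19.1; python3 - <<'E'
from h import *
a=read_camera("wrist")["img"];T=read_camera("top");S=read_camera("scene")
cv2.imwrite("pics/p2.png",np.hstack([cv2.resize(a,(400,300)),cv2.resize(S["img"][180:330,340:560],(400,273))[:273].copy() if 0 else cv2.resize(S["img"][180:330,340:540],(400,300))])[:,:,::-1])
# placed brick A: top face in both views
for n,c in(("top",T),("scene",S)):
    for b in blobs(pale(c["img"],140)):
        r=cv2.minAreaRect(b);m=cv2.moments(b)
        print(n,np.round([m["m10"]/m["m00"],m["m01"]/m["m00"]],1),np.round(r[1],1),cv2.contourArea(b))
E
```

```text
shift [-0.0035 -0.0003  0.1233] turn [-0.01 -0.03  0.11] q [-0.28  0.35  0.7   2.14 -0.33  0.75  0.3 ] t 9.7 grip [1. 0.] p [ 0.4368 -0.1974  0.1303]
top [167.  461.5] [15. 56.] 241.0
top [127.6 447.3] [21.2 62.3] 177.5
top [438.7 426. ] [20. 52.] 180.5
top [ 94.6 414.7] [ 21.3 110.3] 616.0
top [457.1 391.3] [48.3 11.8] 359.0
top [550.6 355.5] [ 9.3 54.4] 161.0
top [394.  340.6] [28.8 40.7] 247.5
top [262.6 322. ] [12. 57.] 164.0
top [158.6 307.4] [73.  9.] 152.5
top [272.1 302.9] [84.  10.9] 166.5
top [125.8 283. ] [ 23. 116.] 579.0
top [242.2 273.2] [11.  40.9] 171.0
top [317.5 268.6] [128.  44.] 1121.0
top [413.5 255. ] [21.1 24.3] 453.5
top [191.7 245.3] [20. 21.] 331.0
top [228.7 244.6] [47. 21.] 979.5
top [134.4 244.8] [22. 69.] 1446.0
top [ 66.8 220.7] [80.6 14.9] 277.5
top [243.8 214.1] [81.8 17.8] 334.0
top [533.  199.6] [17. 88.] 407.0
top [586.2 207.5] [29.9 33.9] 565.5
top [360.  201.3] [25.3 49.9] 192.5
top [279.9 205.6] [26.9 43.6] 427.0
top [433.6 196. ] [18. 44.] 230.0
top [ 64.3 178.1] [ 39.3 130.2] 1006.5
top [405.4 169.3] [21.6 46.6] 909.5
top [492.5 167. ] [ 26. 116.] 885.0
top [245.2 147.6] [14.9 62.1] 225.5
top [157.9 143.7] [28.7 19. ] 238.0
top [193.7 110.1] [18.8 88.4] 224.0
top [221.2  85.5] [23. 40.] 405.5
top [565.6  74.1] [39.5 55.6] 1365.0
scene [488.  314.8] [50.8 32.6] 919.0
scene [213.4 294.5] [18.2 52.4] 838.5
scene [441.8 253. ] [25.8 14.8] 240.5
scene [404.6 249.5] [48.  14.9] 647.0
scene [499.6 249.4] [82.3 26.8] 1035.5
scene [233.7 228.5] [13. 23.] 251.0
scene [308.6 209.3] [44.6 20. ] 530.0
scene [413.2 145.7] [18.4 16.3] 166.5
```

View pics/p2.png

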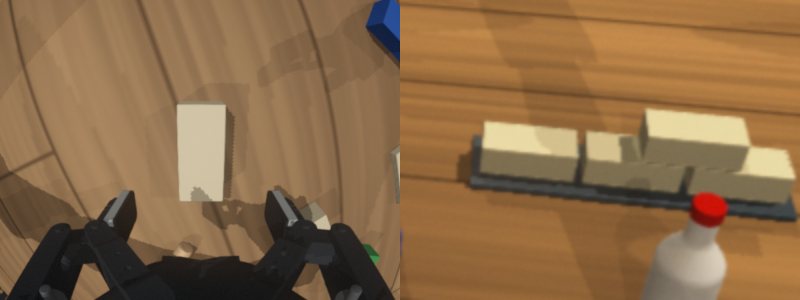

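The scene crop shows the first brick flat, straddling the far joint. The wrist view shows brick B (200,150) centred and aligned between the fingers. Descending.

Emit:
{"api": "arm_command", "payload": {"commands": [-0.003,0,0.04,0,0,0,1,-0.003,0,0.08,0,0,0,1,-0.003,0,0.108,0,0,0,1,-0.003,0,0.121,0,0,0,1,-0.003,0,0.121,0,0,0,1,-0.003,0,0.121,0,0,0,0.5,-0.003,0,0.121,0,0,0,0.3,-0.003,0,0.121,0,0,0,0.3], "force": 60}}

```text
t: 10.65
eef_pos: [0.4363, -0.2016, 0.0108]
tool_rot: [0.001, 0.814, 0.58, 0.001]
contact_force: [-1.2, 0.4, 3.0]
gripper_width: 0.576
grasp_force: 61.6
```

Emit:
{"api": "arm_command", "payload": {"commands": [0,0,0,0,0,0,0.3,0,0,0,0,0,0,0.3,0,0,0,0,0,0,0.3,0,0,0,0,0,0,0.3]}}

```text
t: 11.05
eef_pos: [0.4363, -0.2016, 0.0108]
tool_rot: [0.001, 0.814, 0.58, 0.001]
contact_force: [-0.9, 1.1, 7.2]
gripper_width: 0.577
grasp_force: 62.1
```

Emit:
{"api": "arm_command", "payload": {"commands": [0,0,-0.015,0,0,0,0.3,0,0,-0.04,0,0,0,0.3,0,0,-0.08,0,0,0,0.3,0,0,-0.115,0,0,0,0.3,0,0,-0.125,0,0,0,0.3,0,0,-0.125,0,0,0,0.3]}}

```text
t: 11.65
eef_pos: [0.4364, -0.2013, 0.1358]
tool_rot: [0.001, 0.814, 0.58, 0.002]
contact_force: [0.5, 0.4, -2.5]
gripper_width: 0.576
grasp_force: 63.3
```

```bash
python3 go.py 0.579 0.1175 0.13 -0.4
```

```text
shift [0.3479 0.0308 0.0065] turn [  0.23  -0.05 -18.63] q [-0.29  0.35  0.73  2.14 -0.34  0.76  0.32] t 11.65 grip [ 0.576 63.279] p [ 0.4364 -0.2013  0.1358]
```

Emit:
{"api": "arm_command", "payload": {"commands": [0.02,0.002,0.001,0,0,-2,0.3,0.06,0.005,0.001,0,0,-5,0.3,0.105,0.009,0.002,0,0,-8,0.3,0.15,0.013,0.003,0,0,-11,0.3,0.195,0.017,0.004,0,0,-14,0.3,0.24,0.021,0.005,0,0,-16,0.3,0.285,0.025,0.006,0,0,-18.6,0.3,0.32,0.028,0.006,0,0,-18.6,0.3]}}

```text
t: 12.45
eef_pos: [0.5657, 0.0951, 0.1261]
tool_rot: [-0.001, 0.709, 0.706, -0.001]
contact_force: [0.5, 0.0, -1.8]
gripper_width: 0.577
grasp_force: 63.1
```

Emit:
{"api": "arm_command", "payload": {"commands": [0,0,0,0,0,0,0.3,0,0,0,0,0,0,0.3]}}

```text
t: 12.65
eef_pos: [0.5651, 0.0926, 0.1263]
tool_rot: [-0.001, 0.709, 0.705, -0.001]
contact_force: [-0.1, -0.6, -2.1]
gripper_width: 0.578
grasp_force: 63.0
```

```bash
python3 go.py 0.579 0.118 0.13 -0.4
```

```text
shift [ 0.0255  0.0137 -0.0038] turn [-0.18  0.06  0.06] q [-0.7   0.49  0.56  1.93 -0.34  0.83  0.04] t 12.65 grip [ 0.578 62.999] p [0.5651 0.0926 0.1263]
```

Moving over the joint, then down to just above contact (z about 0.063).

Emit:
{"api": "arm_command", "payload": {"commands": [0.013,0.007,0,0,0,0,0.3,0.0255,0.0137,0,0,0,0,0.3,0.0255,0.0137,0,0,0,0,0.3,0.0255,0.0137,0,0,0,0,0.3]}}

```text
t: 13.05
eef_pos: [0.5802, 0.1174, 0.1282]
tool_rot: [-0.0, 0.71, 0.704, -0.0]
contact_force: [0.2, 0.4, -1.5]
gripper_width: 0.578
grasp_force: 63.0
```

```bash
python3 go.py 0.579 0.118 0.0588 -0.4
```

```text
shift [ 0.0006 -0.0012  0.0694] turn [-0.01  0.01 -0.04] q [-0.72  0.51  0.55  1.88 -0.35  0.85  0.  ] t 13.05 grip [ 0.578 62.986] p [0.5802 0.1174 0.1282]
```

Emit:
{"api": "arm_command", "payload": {"commands": [0,-0.001,0.02,0,0,0,0.3,0,-0.001,0.042,0,0,0,0.3,0,-0.001,0.056,0,0,0,0.3,0,-0.001,0.063,0,0,0,0.3,0,-0.001,0.065,0,0,0,0.3,0,-0.001,0.065,0,0,0,0.3,0,-0.001,0.065,0,0,0,0.3]}}

```text
t: 13.75
eef_pos: [0.5799, 0.1173, 0.0641]
tool_rot: [0.0, 0.71, 0.704, 0.001]
contact_force: [-0.0, 0.1, -2.1]
gripper_width: 0.575
grasp_force: 63.1
```

```bash
python3 go.py 0.579 0.118 0.0588 -0.4
```

```text
shift [ 0.0007 -0.0009  0.0053] turn [ 0.08 -0.02 -0.08] q [-0.67  0.6   0.5   1.92 -0.41  0.73  0.06] t 13.75 grip [ 0.575 63.127] p [0.5799 0.1173 0.0641]
```

Emit:
{"api": "arm_command", "payload": {"commands": [0.001,-0.001,0.001,0,0,0,0.3,0.001,-0.001,0.002,0,0,0,0.3,0.001,-0.001,0.003,0,0,0,0.3,0.001,-0.001,0.004,0,0,0,0.3,0.001,-0.001,0.004,0,0,0,0.3]}}

```text
t: 14.25
eef_pos: [0.5781, 0.1182, 0.0592]
tool_rot: [-0.0, 0.71, 0.704, -0.0]
contact_force: [0.1, 1.0, -1.7]
gripper_width: 0.576
grasp_force: 63.1
```

Emit:
{"api": "arm_command", "payload": {"commands": [0,0,0.001,0,0,0,0.3,0,0,0.0015,0,0,0,0.3,0,0,0.0015,0,0,0,0.3]}}

```text
t: 14.55
eef_pos: [0.5782, 0.1183, 0.0589]
tool_rot: [-0.0, 0.71, 0.704, 0.0]
contact_force: [-4.7, -0.4, 10.6]
gripper_width: 0.569
grasp_force: 64.4
```

Contact is made (10.6 N). Releasing and backing off.

Emit:
{"api": "arm_command", "payload": {"commands": [0,0,0,0,0,0,0.65,0,0,0,0,0,0,0.75,0,0,0,0,0,0,0.95,0,0,0,0,0,0,1,0,0,0,0,0,0,1,0,0,-0.02,0,0,0,1,0,0,-0.06,0,0,0,1,0,0,-0.11,0,0,0,1]}}

```text
t: 15.35
eef_pos: [0.5767, 0.118, 0.1674]
tool_rot: [-0.001, 0.71, 0.704, -0.002]
contact_force: [0.4, 0.7, 1.5]
gripper_width: 1.0
grasp_force: 0.0
```

Emit:
{"api": "arm_command", "payload": {"commands": [-0.04,0,-0.04,0,0,0,1,-0.09,0,-0.04,0,0,0,1,-0.14,0,-0.04,0,0,0,1,-0.19,0,-0.04,0,0,0,1,-0.23,0,-0.04,0,0,0,1,-0.25,0,-0.04,0,0,0,1,-0.25,0,-0.04,0,0,0,1,-0.25,0,-0.04,0,0,0,1]}}

```text
t: 16.15
eef_pos: [0.5761, -0.1316, 0.2077]
tool_rot: [-0.0, 0.71, 0.704, 0.0]
contact_force: [-0.4, 0.2, 0.4]
gripper_width: 0.999
grasp_force: 0.0
```

```bash
python3 - <<'E'
from h import *
T=read_camera("top");S=read_camera("scene")
t=cv2.resize(T["img"][190:300,70:290],(600,300),interpolation=cv2.INTER_CUBIC);s=cv2.resize(S["img"][190:310,350:590],(600,300),interpolation=cv2.INTER_CUBIC)
cv2.imwrite("pics/end.png",np.vstack([t,s])[:,:,::-1])
# expected top-face corners at z=.088
for j in(.1187,.239):
    for n,c,o,k in(("top",T,(70,190),600/220),("scene",S,(350,190),2.5)):
        print(j,n,[np.round((proj(c,(.579+a,j+b,.088))-o)*k).astype(int).tolist() for a,b in((-.025,-.055),(-.025,.055),(.025,.055),(.025,-.055))])
for b in blobs(pale(T["img"],150)):
    m=cv2.moments(b);p=(m["m10"]/m["m00"],m["m01"]/m["m00"])
    if 405<p[0]<425 and 240<p[1]<270: print("half",plane(T,p,.0378))
E
```

```text
0.1187 top [[418, 175], [283, 177], [284, 115], [418, 114]]
0.1187 scene [[149, 98], [270, 108], [275, 143], [150, 132]]
0.239 top [[270, 177], [135, 178], [136, 117], [271, 116]]
0.239 scene [[281, 110], [405, 120], [415, 156], [287, 145]]
half [ 0.54758654 -0.35004998  0.0378    ]
```

View pics/end.png

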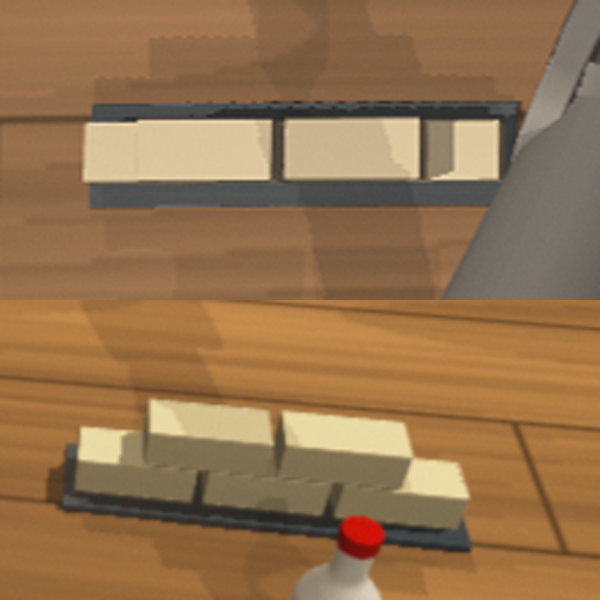

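Both bricks sit flat and flush over the joints, with an open gap at (277,150) in the top crop and about 3 mm maximum deviation from the predicted corners. The half's top-view blob may be partly hidden by the arm, so I'll check it in the scene view.

```bash
python3 - <<'E'
from h import *
S=read_camera("scene")
for b in blobs(pale(S["img"],150)):
    r=cv2.minAreaRect(b);print(np.round(r[0],1),np.round(r[1],1),cv2.contourArea(b))
E
```

```text
[494.3 318.1] [40.8 29.3] 536.5
[213.  294.4] [17.3 52.7] 805.5
[393.5 247.5] [25. 15.] 309.5
[500.8 249. ] [82.3 26.5] 1014.0
[434.  238.5] [51.4 14.5] 655.5
[234.  227.5] [13. 22.] 230.5
```

The half is unmoved in the scene view: (234,227.5) now against (233.5,228.1) before. Handing in.

```bash
python3 -c "
from station import hand_in
print(hand_in())"
```

```text
the job is handed in; nothing more can be done
None
```

I laid both whole bricks flat over the two joints in running bond, within about 3 mm of target by camera, left the half brick in place, and handed the job in at about 16 s; no verdict came back.

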